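# Put the solder reels away in two matched stacks

## Task

Put the four solder reels away on the two round wooden stands: on each stand one tall reel, standing inside the lip, and on top of it, centred, one small reel. Keep the reels upright all the time, and leave the flux tin and the flat round pack where they are.

Things in the scene. Friction and masses are not known exactly. Their poses are not given: they have to be found in the camera images.
- stand_1_seat (a point): round wooden reel stand, a shallow turned dish fixed to the worktop: 82 mm outside, a grey felt floor 66 mm across and 6 mm above the worktop, and a low lip round it whose top is 10 mm above the worktop. Both stands are alike. This point is the centre of its felt floor; z up.
- stand_2_seat (a point): round wooden reel stand, a shallow turned dish fixed to the worktop: 82 mm outside, a grey felt floor 66 mm across and 6 mm above the worktop, and a low lip round it whose top is 10 mm above the worktop. Both stands are alike. This point is the centre of its felt floor; z up.
- tall_reel_1_mid (a point): One of two alike: tall reel of solder, a white-flanged spool wound with grey wire, 45 mm in diameter and 45 mm high, solid to the gripper, about 0.3 kg. Origin at its centre, half-way up; z points up along its axis; stands upright on the worktop at the start.
- tall_reel_2_mid (a point): One of two alike: tall reel of solder, a white-flanged spool wound with grey wire, 45 mm in diameter and 45 mm high, solid to the gripper, about 0.3 kg. Origin at its centre, half-way up; z points up along its axis; stands upright on the worktop at the start.
- small_reel_1_mid (a point): One of two alike: small reel of solder, a white-flanged spool wound with grey wire like the tall ones but 38 mm in diameter and only 22 mm high, flat on top and below, about 0.12 kg. Origin at its centre, half-way up; z points up along its axis; stands upright on the worktop at the start.
- small_reel_2_mid (a point): One of two alike: small reel of solder, a white-flanged spool wound with grey wire like the tall ones but 38 mm in diameter and only 22 mm high, flat on top and below, about 0.12 kg. Origin at its centre, half-way up; z points up along its axis; stands upright on the worktop at the start.
- flux_tin_mid (a point): Flat round tin of flux with a red lid that has a cream disc in the middle, white below, 56 mm in diameter, 22 mm high; loose, not part of the job, to be left alone. Origin at its centre, half-way up; z up.
- round_pack_mid (a point): Flat round clear-white pack, 56 mm in diameter, 10 mm high; loose, not part of the job, to be left alone. Origin at its centre, half-way up; z up.
Not all that is in view belongs to the job. What is shaped like the part that bears tall_reel_2_mid but orange or yellow is not meant.

How it is judged:
At the end, for the whole second after the job is handed in: On each stand one tall reel, flat inside the lip (within 12 mm of its centre, 3 mm in height), and on each tall reel one small reel (centres within 12 mm, 4 mm in height); all tilted under 0.1 rad and at rest; flux tin and round pack within 30 mm of where they began (((horizontal distance between tall_reel_1_mid and stand_1_seat below 0.012 m and height (world z) of tall_reel_1_mid between 0.0255 and 0.0315 m and angle between tall_reel_1_mid's own z axis and vertical below 0.1 rad) or (horizontal distance between tall_reel_2_mid and stand_1_seat below 0.012 m and height (world z) of tall_reel_2_mid between 0.0255 and 0.0315 m and angle between tall_reel_2_mid's own z axis and vertical below 0.1 rad)) and ((horizontal distance between tall_reel_1_mid and stand_2_seat below 0.012 m and height (world z) of tall_reel_1_mid between 0.0255 and 0.0315 m and angle between tall_reel_1_mid's own z axis and vertical below 0.1 rad) or (horizontal distance between tall_reel_2_mid and stand_2_seat below 0.012 m and height (world z) of tall_reel_2_mid between 0.0255 and 0.0315 m and angle between tall_reel_2_mid's own z axis and vertical below 0.1 rad)) and ((horizontal distance between small_reel_1_mid and tall_reel_1_mid below 0.012 m and height (world z) of small_reel_1_mid between 0.058 and 0.066 m and angle between small_reel_1_mid's own z axis and vertical below 0.1 rad) or (horizontal distance between small_reel_2_mid and tall_reel_1_mid below 0.012 m and height (world z) of small_reel_2_mid between 0.058 and 0.066 m and angle between small_reel_2_mid's own z axis and vertical below 0.1 rad)) and ((horizontal distance between small_reel_1_mid and tall_reel_2_mid below 0.012 m and height (world z) of small_reel_1_mid between 0.058 and 0.066 m and angle between small_reel_1_mid's own z axis and vertical below 0.1 rad) or (horizontal distance between small_reel_2_mid and tall_reel_2_mid below 0.012 m and height (world z) of small_reel_2_mid between 0.058 and 0.066 m and angle between small_reel_2_mid's own z axis and vertical below 0.1 rad)) and distance of each of flux_tin_mid, round_pack_mid from where it was at the start of the episode below 0.03 m and linear speed of each of tall_reel_1, tall_reel_2, small_reel_1, small_reel_2 below 0.02 m/s); the robot touches nothing.
It fails at once if a reel is tipped over (leans more than 0.7 rad) (angle between any of tall_reel_1_mid, tall_reel_2_mid, small_reel_1_mid, small_reel_2_mid's own z axis and vertical above 0.7 rad).
It fails at once if the flux tin or the round pack is moved by more than 30 mm (distance of any of flux_tin_mid, round_pack_mid from where it was at the start of the episode above 0.03 m).
It also fails if it takes over 118 s, if anything falls off the work surface, if the arm or the gripper's body presses on something with over 40 N, if the wrist force passes 120 N, or if a joint passes its speed limit or range.

## Robot

A 7-joint arm with a two-finger parallel gripper is mounted at the origin on a cart in front of the work surface, level with it; the furniture and walls round the work are solid. World frame = base frame: x ahead of the robot, y to its left, z up, the work surface at z = 0. Lengths are in m, angles in rad, forces in N, time in s.
With the tool pointing down it reaches from about 0.4 to 0.85 m from the base axis. Payload 4.5 kg.
Tool frame: the origin (TCP) lies between the finger pads; the fingertips stand 14 mm ahead of it and the grasp point (between the pads) lies 5 mm behind it; z points along the fingers, y is the line along which they close (so a half turn about z gives the same grasp; the last joint's range is limited). The gripper opens to 88 mm and grips with 3 to 60 N. Pads are 18 mm wide; open, the fingers measure 123 mm over their backs; the gripper's body (75 mm by 187 mm) begins 45 mm behind the grasp point.
Start: joints at [1.339, 0.689, -0.195, 1.565, 0.157, 0.902, -0.215], TCP at [0.164, -0.603, 0.218] pointing down, gripper open.
Joint ranges: [-3.01, 3.01], [-0.46, 2.08], [-1.47, 1.51], [0.13, 2.56], [-1, 4.14], [0.04, 2.09], [-2.66, 2.66]. Speed limits (rad/s): [2.57, 2.57, 3.14, 3.14, 3.14, 3.14, 3.14].

## Interface

Orientations are given as a unit quaternion [x, y, z, w].
In Python, from cell import get_state, capture, sign_off gives the robot as it stands. The module is installed in compiled form; this text tells all that it offers.
- The arm moves only by the tool jog_arm, never from a script. Its argument "commands" is a list that holds one entry, the list of rows, each a list of 5 numbers: the gripper command: -1 is shut, 1 is fully open, values between are in proportion, then the shift along the tool's x, y, z each as a share of 0.3 m, from -1 to 1, then the turn about the tool's z as a share of 2 pi rad, from -1 to 1. A call has 1 to 20 rows; each row shifts and turns the commanded pose from where the row before left it, along the tool's axes as they then stand; what a row does not reach is not made up. A row lasts 1/12 s, in which the tool goes at most 41.7 mm and 7.16 degrees, less where a joint would pass 70% of its speed; a pose out of reach is approached as far as the arm can. A call with a number of a shift or a turn outside -1 to 1 is refused whole. A call with a gripper value outside its range is refused whole. The fingers move at their own pace and stop on an object; the grip force is fixed at half the most. Time passes only in rows, so rows that do not move let the fingers close. It gives the time, the measured TCP pose, the force, the opening and the grip force at its end, in the units of the state.
- get_state(): the state, without advancing time (a new reading comes with each control period).
- capture(name): name is "scene" or "top" or "wrist"; returns a dict with "img" (400x640x3 uint8, blue, green, red), "fovy" (degrees; the focal length in pixels is half the picture's height over the tangent of half this angle, whatever the lens; pixels are square), "cx", "cy" (the principal point, pixels), "R" (3x3) and "t" (3): a world point X has camera coordinates R X + t. Camera axes: x right, y down, z forward; pixel columns grow to the right and rows downward; lengths in m; the calibration is good to about 2 mm. The wrist camera is an equidistant fisheye: a pixel r from the principal point sees the ray r / f radians off the axis. A picture is of the moment at which its call begins. There is no depth.
- sign_off(): hands the job in; it is judged then, once.
The state is a dict: "t": time; "joints": joint angles; "joint_vel": joint speeds; "joint_efforts": joint torques, N m; "tcp_pos": TCP position; "eef_rot": TCP orientation; "ft_force": force on the tool from outside, world axes, zero at the start; "torque": the same for the moment, N m; "finger_gap": opening from 0.0 (shut) to 1.0 (fully open); "gripper_force": force on a finger pad.
Only numpy, scipy, OpenCV 4.12 (cv2) and the standard library are available. Lean on these libraries where they do the work, as an engineer would, in place of code of your own. Each camera call takes 0.05 s, during which the arm holds its last target. There are 200 camera calls.

## Working session

There is one attempt and no reset: what is moved stays moved. The work goes in short steps, Python scripts to look and compute and a tool call to move; the robot and the scene stay as the last step left them, time stands still between calls to the robot, and variables do not carry over. Pictures are saved under pics/ and viewed, at most 15 in all, crops included, and the job is handed in when it is done.

Besides the shell and the picture viewer there is one more tool, called after "Emit:" as name([rows], argument=value, ...), one row to a line, values as JSON. jog_arm: Moves the arm, as the interface text tells. Shift numbers are shares of 0.3 m and turn numbers shares of 2 pi rad, none past 1 either way. Its arguments: {"type":"object","properties":{"commands":{"type":"array","items":{"type":"array","items":{"type":"array","items":{"type":"number","minimum":-1,"maximum":1}}}}},"required":["commands"]}

```bash
mkdir -p pics; python3 - <<'E'
from cell import *
import cv2
s=get_state();print(s)
for n in("top","scene"):
    c=capture(n);cv2.imwrite(f"pics/{n}0.png",c["img"]);print(n,c["fovy"],c["cx"],c["cy"],c["R"],c["t"])
E
```

```text
{'t': 0.0, 'joints': array([ 1.33881432,  0.68997167, -0.1945272 ,  1.56635641,  0.15730113,
        0.90250309, -0.215132  ]), 'joint_vel': array([ 0.00038616,  0.000919  , -0.00078676, -0.00023978,  0.00076245,
        0.00097668, -0.00107489]), 'joint_efforts': array([-1.43264624e-04, -5.27556252e+01, -1.26681212e+00, -1.53427380e+01,
       -5.25506702e-02,  6.72349430e-03,  1.72995879e-04]), 'tcp_pos': array([ 0.16394177, -0.60241141,  0.2174148 ]), 'eef_rot': array([ 9.91178260e-01,  1.32532278e-01, -1.86022138e-04, -9.03890133e-04]), 'ft_force': array([ 0.29130402, -0.16371601,  0.02759321]), 'torque': array([ 0.02531349, -0.03630533,  0.03074137]), 'gripper_force': 0.0, 'finger_gap': 0.9950021323164564}
top 55.43059391275932 316.52545236169334 200.0494241483606 [[-0.02853272 -0.99957768  0.00550846]
 [-0.97967041  0.02686889 -0.19880632]
 [ 0.19857436 -0.01106896 -0.98002332]] [0.01373474 0.54049513 0.99642757]
scene 42.724718802449985 314.70008049583794 202.54908147630096 [[ 4.85118946e-01 -8.74448129e-01  2.80356809e-04]
 [-6.03879519e-01 -3.35247025e-01 -7.23145185e-01]
 [ 6.32446943e-01  3.50642128e-01 -6.90695999e-01]] [-0.23302972  0.36159251  1.41991855]
```

View pics/top0.png

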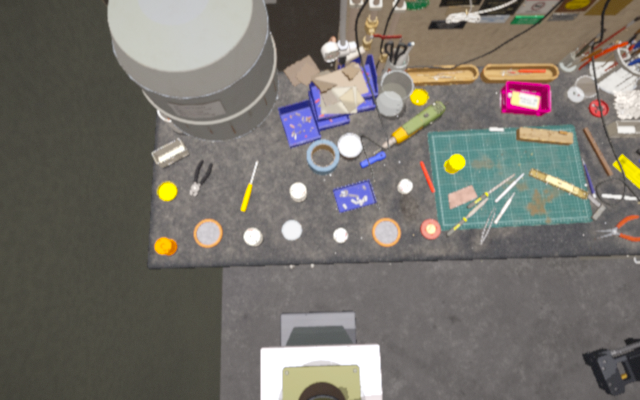

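View pics/scene0.png

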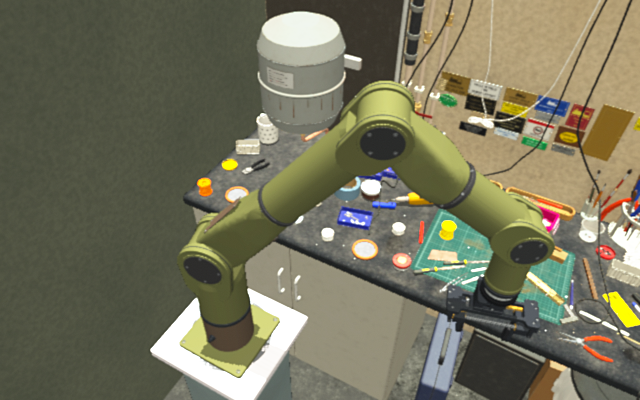

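Top view: the stands are at about (208,233) and (386,232), the flux tin at (431,229) and the pack probably at (292,230). The reel candidates are (252,237), (298,192), (340,236) and (405,186). The scene view shows the same layout, partly hidden by the arm. Next I measure these.

```bash
cat > h.py <<'E'
import numpy as np, cv2
from cell import *
def ray(c,u,v):
    f=200/np.tan(np.radians(c["fovy"]/2))
    d=c["R"].T@np.array([(u-c["cx"])/f,(v-c["cy"])/f,1]); return -c["R"].T@c["t"],d
def onplane(c,u,v,z):
    o,d=ray(c,u,v); return o+d*(z-o[2])/d[2]
def fish(c,u,v,z):
    f=200/np.tan(np.radians(c["fovy"]/2)); x,y=u-c["cx"],v-c["cy"]; r=np.hypot(x,y)+1e-9; a=r/f
    d=c["R"].T@np.array([np.sin(a)*x/r,np.sin(a)*y/r,np.cos(a)]); o=-c["R"].T@c["t"]
    return o+d*(z-o[2])/d[2]
def proj(c,X):
    f=200/np.tan(np.radians(c["fovy"]/2)); p=c["R"]@np.array(X)+c["t"]; return p[:2]/p[2]*f+[c["cx"],c["cy"]]
def blobs(m,lo=60,hi=9000):
    n,l,s,ce=cv2.connectedComponentsWithStats(m.astype(np.uint8))
    return [(ce[i].round(1),s[i][2:5]) for i in range(1,n) if lo<s[i][4]<hi]
E
python3 - <<'E'
from h import *
c=capture("top");im=c["img"];hsv=cv2.cvtColor(im,cv2.COLOR_BGR2HSV)
print("cam",-c["R"].T@c["t"])
w=(hsv[...,2]>150)&(hsv[...,1]<60)
for ce,s in blobs(w[:280,140:480],60,700):
    ce=ce+[140,0]; print("white",ce,s,[onplane(c,*ce,z)[:2].round(4) for z in(0.01,.022,.045)])
o=(hsv[...,1]>90)&(hsv[...,2]>120)&((hsv[...,0]<18)|(hsv[...,0]>172))
for ce,s in blobs(o[:280,140:480],30): ce=ce+[140,0]; print("or",ce,s,onplane(c,*ce,.01).round(4))
cv2.imwrite("pics/topc.png",cv2.resize(im[130:270,150:450],(800,373),interpolation=cv2.INTER_CUBIC))
E
```

```text
cam [0.33203401 0.01023585 1.08390044]
white [375.4   4.3] [ 15   9 108] [array([ 1.1867, -0.2095]), array([ 1.1771, -0.2071]), array([ 1.1588, -0.2024])]
white [401.4   7. ] [12 10 69] [array([ 1.1748, -0.2925]), array([ 1.1654, -0.2892]), array([ 1.1473, -0.2827])]
white [463.6  16.9] [ 34  14 334] [array([ 1.134, -0.489]), array([ 1.1251, -0.4834]), array([ 1.1079, -0.4728])]
white [339.5  50. ] [ 38  24 633] [array([ 1.0266, -0.0874]), array([ 1.0189, -0.0864]), array([ 1.004 , -0.0843])]
white [388.5 142.3] [14 11 78] [array([ 0.7189, -0.2208]), array([ 0.7146, -0.2182]), array([ 0.7063, -0.2133])]
white [169.3 152.2] [ 36  28 578] [array([0.7054, 0.4277]), array([0.7012, 0.4231]), array([0.6932, 0.4141])]
white [253.8 171.4] [10 24 88] [array([0.64  , 0.1788]), array([0.6365, 0.1769]), array([0.6299, 0.1733])]
white [440.4 199.2] [11 55 93] [array([ 0.5423, -0.3592]), array([ 0.54  , -0.3551]), array([ 0.5355, -0.3472])]
white [404.7 185.8] [ 16  16 205] [array([ 0.5848, -0.2591]), array([ 0.582 , -0.2561]), array([ 0.5766, -0.2503])]
white [193.9 189. ] [ 11  15 112] [array([0
[... 890 characters left out ...]
303] [array([0.4506, 0.1817]), array([0.4492, 0.1797]), array([0.4467, 0.1761])]
white [340.2 234.8] [ 16  16 198] [array([ 0.4476, -0.0659]), array([ 0.4463, -0.0651]), array([ 0.4438, -0.0635])]
or [386.8  35.6] [ 30   6 114] [ 1.0733 -0.2389  0.01  ]
or [441.9  69.9] [ 72  13 299] [ 0.9504 -0.402   0.01  ]
or [444.4  82.7] [ 64   9 169] [ 0.9071 -0.4057  0.01  ]
or [321.9 147.7] [19  8 57] [ 0.7073 -0.0223  0.01  ]
or [426.9 176.5] [ 15  32 156] [ 0.6109 -0.326   0.01  ]
or [207.7 233.1] [ 30  29 260] [0.4629 0.308  0.01  ]
or [386.1 232. ] [ 29  29 256] [ 0.4519 -0.1963  0.01  ]
or [429.6 228.9] [ 21  21 256] [ 0.4573 -0.3205  0.01  ]
or [172.  247.7] [ 15  19 102] [0.4246 0.4067 0.01  ]
```

View pics/topc.png

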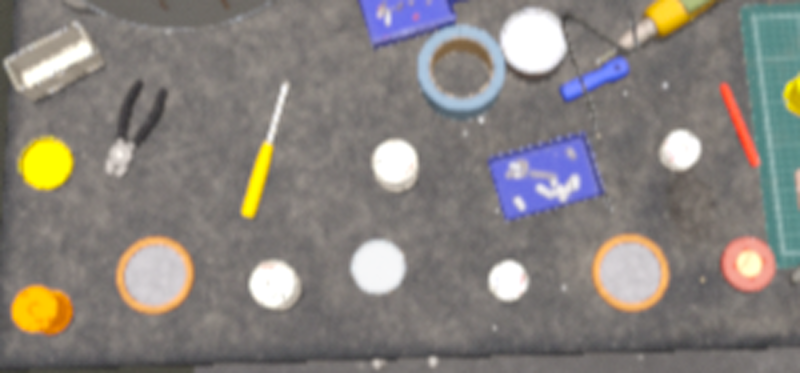

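Emit:
jog_arm([
  [[1, 0, 0, 0, 0.0141], [1, 0, 0, 0, 0.0141], [1, 0, 0, 0, 0.0141], [1, 0.067, -0.11, 0, 0], [1, 0.067, -0.11, 0, 0], [1, 0.067, -0.11, 0, 0], [1, 0.067, -0.11, 0, 0], [1, 0.067, -0.11, 0, 0], [1, 0.067, -0.11, 0, 0], [1, 0.067, -0.11, 0, 0], [1, 0.067, -0.11, 0, 0], [1, 0.067, -0.11, 0, 0], [1, 0.067, -0.11, 0, 0], [1, 0.067, -0.11, 0, 0], [1, 0.067, -0.11, 0, 0], [1, 0.067, -0.11, 0, 0], [1, 0.067, -0.11, 0, 0], [1, 0.067, -0.11, 0, 0], [1, 0.067, -0.11, 0, 0], [1, 0, 0, 0, 0]],
])

```text
t: 1.82
tcp_pos: [0.4906, -0.0658, 0.2183]
eef_rot: [1.0, 0.007, 0.002, -0.003]
ft_force: [0.2, 0.1, -0.3]
finger_gap: 1.004
gripper_force: 0.0
```

```bash
python3 - <<'E'
from h import *
c=capture("wrist");cv2.imwrite("pics/w1.png",c["img"]);print(c["fovy"],c["cx"],c["cy"],c["R"].round(3),(-c["R"].T@c["t"]).round(3))
E
```

```text
65.70646984690485 318.34589553677 204.47775289424433 [[ 0.013 -1.    -0.005]
 [-0.957 -0.014  0.288]
 [-0.288  0.001 -0.957]] [ 0.565 -0.066  0.385]
```

View pics/w1.png

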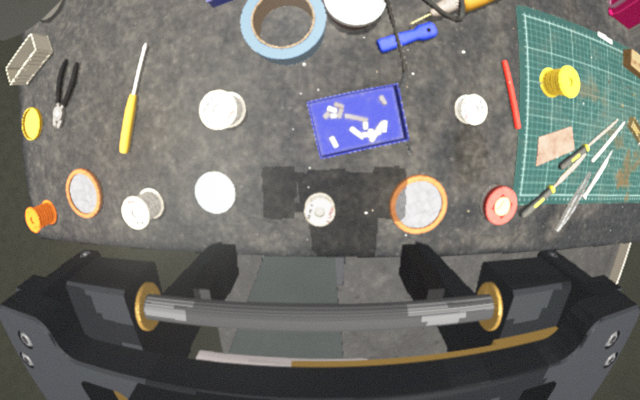

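The wrist view shows everything needed: tall reels at (222,110) and (143,209), small reels at (320,210) and (471,109). The stands are at (83,192) and (418,204), the pack at (215,192) and the tin at (501,206).

```bash
cat >> h.py <<'E'
def reel(c,seed,R,H,z0=0.0,win=45):
    im=c["img"].astype(int); hsv=cv2.cvtColor(c["img"],cv2.COLOR_BGR2HSV)
    m=((hsv[...,2]>105)&(hsv[...,1]<70)).astype(np.uint8)
    m=cv2.morphologyEx(m,cv2.MORPH_CLOSE,np.ones((5,5),np.uint8)); m=cv2.morphologyEx(m,cv2.MORPH_OPEN,np.ones((5,5),np.uint8))
    n,l=cv2.connectedComponents(m); k=l[int(seed[1]),int(seed[0])]
    b=(l==k).astype(np.uint8); cn=max(cv2.findContours(b,0,cv2.CHAIN_APPROX_NONE)[0],key=len)[:,0].astype(float)
    T=np.array([fish(c,u,v,z0+H)[:2] for u,v in cn]); B=np.array([fish(c,u,v,z0)[:2] for u,v in cn])
    cam=(-c["R"].T@c["t"])[:2]; d=T.mean(0)-cam; d/=np.linalg.norm(d); e=np.array([-d[1],d[0]])
    far=(T@d).max()-R; near=(B@d).min()+R; tr=((T@e).max()+(T@e).min())/2; w=np.ptp(T@e)
    print(seed,"k",k,"top",(far*d+tr*e).round(4),"bot",(near*d+tr*e).round(4),"width",w.round(4),b.sum())
def stand(c,seed,z=0.01,win=40):
    hsv=cv2.cvtColor(c["img"],cv2.COLOR_BGR2HSV); x,y=map(int,seed)
    m=(hsv[...,1]>110)&(hsv[...,2]>100)&((hsv[...,0]<20)|(hsv[...,0]>172)); q=np.zeros_like(m); q[max(0,y-win):y+win,max(0,x-win):x+win]=1
    m=cv2.morphologyEx((m&q).astype(np.uint8),cv2.MORPH_CLOSE,np.ones((5,5),np.uint8))
    cn=max(cv2.findContours(m,0,cv2.CHAIN_APPROX_NONE)[0],key=cv2.contourArea)[:,0]
    P=np.array([fish(c,u,v,z)[:2] for u,v in cn]).astype(np.float32); (o,r)=cv2.minEnclosingCircle(P); print("stand",seed,np.round(o,4),round(r,4),(P.max(0)/2+P.min(0)/2).round(4),np.ptp(P,axis=0))
E
python3 - <<'E'
from h import *
c=capture("wrist")
reel(c,(215,110),.0225,.045);reel(c,(135,212),.0225,.045);reel(c,(318,215),.019,.022);reel(c,(475,109),.019,.022)
reel(c,(215,192),.028,.010)
stand(c,(83,192));stand(c,(418,204))
E
```

```text
(215, 110) k 1 top [ 0.3168 -0.5343] bot [0.9023 0.3846] width 0.917 137884
(135, 212) k 1 top [ 0.3168 -0.5343] bot [0.9023 0.3846] width 0.917 137884
(318, 215) k 1 top [ 0.2974 -0.5701] bot [0.9066 0.386 ] width 0.9792 137884
(475, 109) k 1 top [ 0.2974 -0.5701] bot [0.9066 0.386 ] width 0.9792 137884
(215, 192) k 1 top [ 0.2931 -0.5796] bot [0.9031 0.3776] width 1.0116 137884
stand (83, 192) [0.4643 0.3044] 0.0428 [0.4649 0.3043] [0.07879972 0.08513787]
stand (418, 204) [ 0.4538 -0.1969] 0.0412 [ 0.4531 -0.1967] [0.08056438 0.08113314]
```

```bash
sed -i 's/>105)/>TH)/; s/^import numpy as np, cv2/import numpy as np, cv2\nTH=150/' h.py
python3 - <<'E'
import h; from h import *
c=capture("wrist")
for h.TH in (140,160,180):
  reel(c,(215,110),.0225,.045);reel(c,(135,212),.0225,.045);reel(c,(312,216),.019,.022);reel(c,(475,109),.019,.022)
  reel(c,(215,192),.028,.010)
E
```

```text
(215, 110) k 22 top [0.5432 0.1515] bot [0.5462 0.0316] width 0.2379 13212
(135, 212) k 51 top [0.4372 0.2098] bot [0.4569 0.1638] width 0.0687 2471
(312, 216) k 55 top [ 0.4461 -0.0663] bot [ 0.4456 -0.0663] width 0.0385 906
(475, 109) k 31 top [ 0.5837 -0.2605] bot [ 0.5835 -0.2587] width 0.0395 944
(215, 192) k 22 top [0.5414 0.1715] bot [0.5448 0.0371] width 0.2625 13212
(215, 110) k 15 top [0.5717 0.05  ] bot [0.5716 0.0495] width 0.0469 1604
(135, 212) k 27 top [0.4453 0.1817] bot [0.4474 0.177 ] width 0.0483 1300
(312, 216) k 28 top [ 0.4462 -0.0668] bot [ 0.4456 -0.0668] width 0.0375 872
(475, 109) k 17 top [ 0.583  -0.2593] bot [ 0.5829 -0.2589] width 0.0382 877
(215, 192) k 24 top [0.4657 0.0714] bot [0.4675 0.0685] width 0.0577 1481
(215, 110) k 8 top [0.5722 0.05  ] bot [0.5722 0.0496] width 0.0458 1569
(135, 212) k 25 top [0.4471 0.1779] bot [0.4474 0.1771] width 0.0474 1254
(312, 216) k 26 top [ 0.4464 -0.0668] bot [ 0.4456 -0.0667] width 0.0374 850
(475, 109) k 9 top [ 0.583  -0.2592] bot [ 0.5831 -0.2599] width 0.0381 858
(215, 192) k 20 top [0.4657 0.071 ] bot [0.4647 0.0725] width 0.0572 1385
```

Emit:
jog_arm([
  [[1, 0, 0, 0, 0.0022], [1, 0.068, -0.0965, 0, 0], [1, 0.068, -0.0965, 0, 0], [1, 0.068, -0.0965, 0, 0], [1, 0.068, -0.0965, 0, 0], [1, 0, 0, 0.1, 0], [1, 0, 0, 0.1, 0], [1, 0, 0, 0.1, 0], [1, 0, 0, 0.1, 0], [1, 0, 0, 0, 0], [1, 0, 0, 0, 0]],
])

```text
t: 2.88
tcp_pos: [0.5677, 0.0377, 0.0975]
eef_rot: [1.0, -0.008, -0.002, 0.001]
ft_force: [1.0, -0.1, 0.3]
finger_gap: 0.998
gripper_force: 0.0
```

Emit:
jog_arm([
  [[1, 0.0143, -0.041, 0, -0.0025], [1, 0, 0, 0, 0], [1, 0, 0, 0.06, 0], [1, 0, 0, 0.06, 0], [1, 0, 0, 0, 0], [1, 0, 0, 0, 0]],
])

```text
t: 3.38
tcp_pos: [0.5739, 0.0524, 0.0632]
eef_rot: [1.0, 0.001, 0.0, -0.0]
ft_force: [-0.1, -0.0, 0.3]
finger_gap: 0.998
gripper_force: 0.0
```

Emit:
jog_arm([
  [[1, -0.006, 0.008, 0.04, 0], [1, 0, 0, 0.04, 0], [1, 0, 0, 0.04, 0], [1, 0, 0, 0, 0], [1, 0, 0, 0, 0], [1, 0, 0, 0, 0]],
])

```text
t: 3.88
tcp_pos: [0.5719, 0.0496, 0.0265]
eef_rot: [1.0, 0.001, 0.0, -0.0]
ft_force: [1.0, 0.2, 0.1]
finger_gap: 1.0
gripper_force: 0.0
```

Close, wait, and lift a bit.

Emit:
jog_arm([
  [[-1, 0, 0, 0, 0], [-1, 0, 0, 0, 0], [-1, 0, 0, 0, 0], [-1, 0, 0, 0, 0], [-1, 0, 0, 0, 0], [-1, 0, 0, 0, 0], [-1, 0, 0, 0, 0], [-1, 0, 0, 0, 0], [-1, 0, 0, -0.04, 0], [-1, 0, 0, -0.08, 0], [-1, 0, 0, -0.08, 0], [-1, 0, 0, 0, 0], [-1, 0, 0, 0, 0]],
])

```text
t: 4.97
tcp_pos: [0.5728, 0.0495, 0.0881]
eef_rot: [1.0, 0.001, 0.002, -0.0]
ft_force: [0.1, -0.5, -0.6]
finger_gap: 0.039
gripper_force: 0.0
```

```bash
python3 - <<'E'
from h import *
c=capture("wrist");cv2.imwrite("pics/w2.png",c["img"])
c=capture("top");cv2.imwrite("pics/t2.png",cv2.resize(c["img"][130:270,200:450],(800,448)))
E
```

```text
(no output)
```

View pics/w2.png

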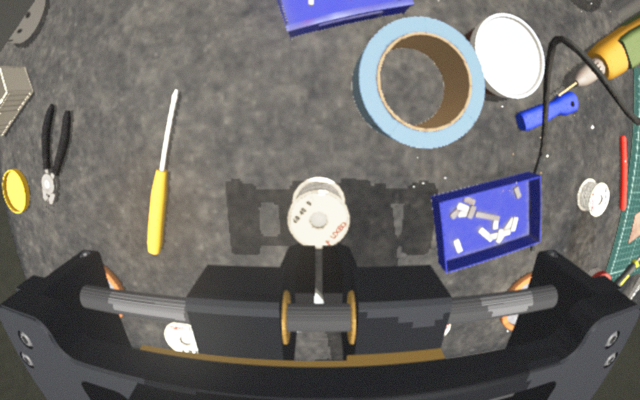

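The wrist view shows the tall reel still upright at (320,215), with the fingers closed empty at about (320,300). I'll measure it again.

```bash
python3 - <<'E'
import h; from h import *
c=capture("wrist"); print((-c["R"].T@c["t"]).round(4),get_state()["tcp_pos"],get_state()["finger_gap"])
for h.TH in(160,180): reel(c,(310,225),.0225,.045)
t=capture("top"); print([onplane(t,*proj(t,(x,.05,.045)),.045).round(3) for x in(.57,)],proj(t,(.572,.05,.045)),proj(t,(.60,.05,.045)))
m=t["img"].min(2)>150
print(blobs(m[170:215,280:330],60))
E
```

```text
[0.6463 0.0495 0.252 ] [0.5709212  0.04937847 0.08569602] 0.005009962281281859
(310, 225) k 9 top [0.5741 0.0495] bot [0.572  0.0495] width 0.0443 3554
(310, 225) k 7 top [0.5749 0.0495] bot [0.572  0.0495] width 0.0443 3505
[array([0.57 , 0.05 , 0.045])] [297.8304043 190.2299614] [297.64346289 180.52967158]
[(array([36.5, 14.2]), array([ 18,  20, 224], dtype=int32)), (array([11.1, 19.9]), array([ 24,  20, 363], dtype=int32))]
```

View pics/t2.png

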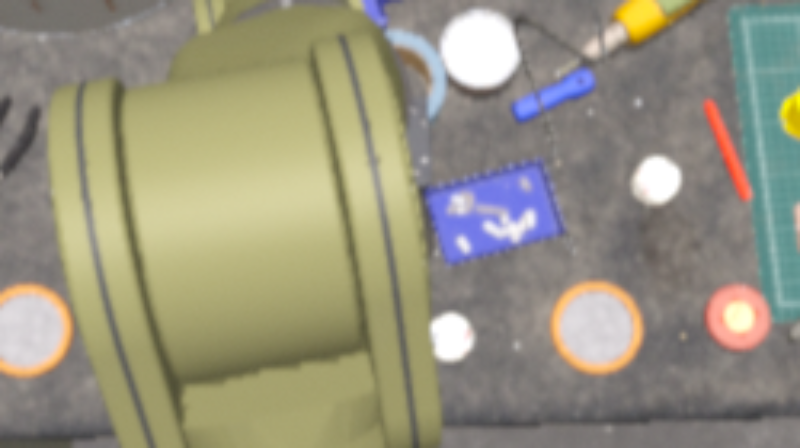

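Reel unmoved at (0.572, 0.0495); I simply lifted before the fingers had closed. Open, go down and close for longer.

Emit:
jog_arm([
  [[1, 0, 0, 0, 0], [1, 0, 0, 0, 0], [1, 0, 0, 0, 0], [1, 0, 0, 0, 0], [1, 0, 0, 0, 0], [1, 0, 0, 0, 0], [1, 0, 0, 0, 0], [1, 0, 0, 0, 0], [1, 0, 0, 0, 0], [1, 0, 0, 0, 0], [1, 0, 0, 0, 0], [1, 0, 0, 0, 0], [1, 0, 0, 0, 0], [1, 0, 0, 0, 0]],
])

```text
t: 6.33
tcp_pos: [0.5716, 0.0495, 0.0862]
eef_rot: [1.0, 0.001, 0.0, 0.0]
ft_force: [0.2, -0.7, 0.3]
finger_gap: 0.994
gripper_force: 0.0
```

Emit:
jog_arm([
  [[1, 0.004, 0, 0.05, 0], [1, 0, 0, 0.05, 0], [1, 0, 0, 0.05, 0], [1, 0, 0, 0.05, 0], [1, 0, 0, 0, 0], [1, 0, 0, 0, 0], [-1, 0, 0, 0, 0], [-1, 0, 0, 0, 0], [-1, 0, 0, 0, 0], [-1, 0, 0, 0, 0], [-1, 0, 0, 0, 0], [-1, 0, 0, 0, 0], [-1, 0, 0, 0, 0], [-1, 0, 0, 0, 0], [-1, 0, 0, 0, 0], [-1, 0, 0, 0, 0], [-1, 0, 0, 0, 0], [-1, 0, 0, 0, 0]],
])

```text
t: 7.83
tcp_pos: [0.5728, 0.0494, 0.0262]
eef_rot: [1.0, 0.001, -0.0, 0.0]
ft_force: [0.8, 0.1, -0.1]
finger_gap: 0.117
gripper_force: 0.0
```

```bash
python3 - <<'E'
import h; from h import *
c=capture("wrist"); s=get_state(); print((-c["R"].T@c["t"]).round(4),s["tcp_pos"],s["finger_gap"],s["gripper_force"],s["ft_force"])
cv2.imwrite("pics/w3.png",c["img"])
c2=dict(c); 
for h.TH in(160,): reel(c,(320,212),.0225,.045)
f=200/np.tan(np.radians(c["fovy"]/2)); p=c["R"]@s["tcp_pos"]+c["t"]; th=np.arctan2(np.hypot(*p[:2]),p[2]); print("tcp px",p[:2]/np.hypot(*p[:2])*th*f+[c["cx"],c["cy"]])
E
```

```text
[0.6478 0.0495 0.1921] [0.57282997 0.04943898 0.0261849 ] 0.07120863456930261 0.0 [-0.31139968 -0.43092635  0.65295217]
(320, 212) k 6 top [0.5732 0.0495] bot [0.5721 0.0495] width 0.0398 3917
tcp px [318.10927058 243.76607508]
```

View pics/w3.png

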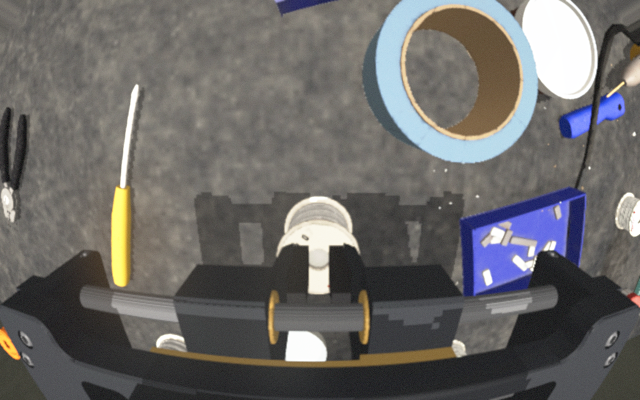

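The wrist view shows the fingers at (290,270) and (347,270), apparently nearly shut over or in the reel at (320,230). I'll check from the side.

```bash
python3 - <<'E'
import h; from h import *
c=capture("wrist"); s=get_state(); print(s["finger_gap"],s["gripper_force"],s["joint_efforts"].round(2))
a=cv2.resize(c["img"][180:330,230:410],(400,333),interpolation=cv2.INTER_CUBIC)
k=capture("scene"); p=proj(k,(.572,.05,.03));print(p)
x,y=p.astype(int); b=cv2.resize(k["img"][y-60:y+60,x-72:x+72],(400,333),interpolation=cv2.INTER_CUBIC)
cv2.imwrite("pics/c4.png",np.hstack([a,b]))
E
```

```text
0.025878658196260798 0.0 [ -0.   -53.89   1.24  -7.48   0.    -0.08  -0.  ]
[314.91407869 196.14247941]
```

View pics/c4.png

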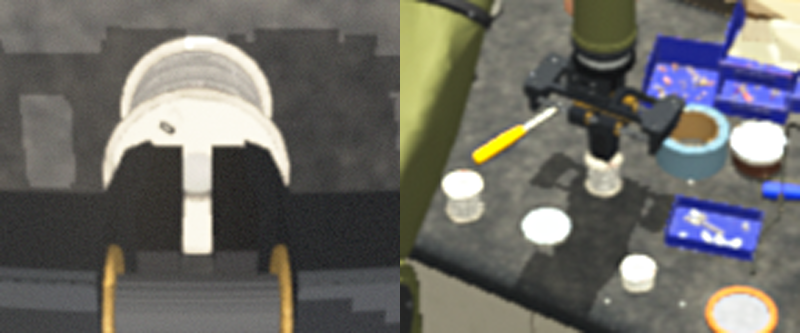

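Emit:
jog_arm([
  [[-1, 0, 0, -0.05, 0], [1, 0, 0, -0.05, 0], [1, 0, 0, 0, 0], [1, 0, 0, 0, 0], [1, 0, 0, 0, 0], [1, 0, 0, 0, 0], [1, 0, 0, 0, 0], [1, 0, 0, 0, 0], [1, 0, 0, 0, 0], [1, 0, 0, 0, 0], [1, 0, 0, 0, 0], [1, 0, 0, 0, 0], [1, 0, 0, 0, 0], [1, 0, 0, 0, 0]],
])

```text
t: 9.15
tcp_pos: [0.5729, 0.0494, 0.0562]
eef_rot: [1.0, 0.001, 0.0, 0.0]
ft_force: [-0.7, 0.3, -0.0]
finger_gap: 0.965
gripper_force: 0.0
```

```bash
python3 - <<'E'
import h; from h import *
c=capture("wrist"); s=get_state(); print(s["tcp_pos"],s["finger_gap"])
h.TH=165; reel(c,(312,225),.0225,.045)
f=200/np.tan(np.radians(c["fovy"]/2)); im=c["img"].copy()
def pj(X):
    p=c["R"]@np.array(X)+c["t"]; th=np.arctan2(np.hypot(*p[:2]),p[2]); return (p[:2]/np.hypot(*p[:2])*th*f+[c["cx"],c["cy"]]).astype(int)
x,y,z=s["tcp_pos"]
for dz in(-.014,.006,.026):
  for dy in(-.044,.044):
    cv2.line(im,pj((x-.009,y+dy,z+dz)),pj((x+.009,y+dy,z+dz)),(0,255,0) if dz<0 else (0,0,255) if dz<.01 else (255,255,0),1)
cv2.imwrite("pics/w5.png",cv2.resize(im[150:350,160:480],(800,500),interpolation=cv2.INTER_CUBIC))
E
```

```text
[0.57283475 0.04942987 0.05623354] 0.9954461309106295
(312, 225) k 6 top [0.5729 0.0495] bot [0.5722 0.0495] width 0.0439 4652
```

View pics/w5.png

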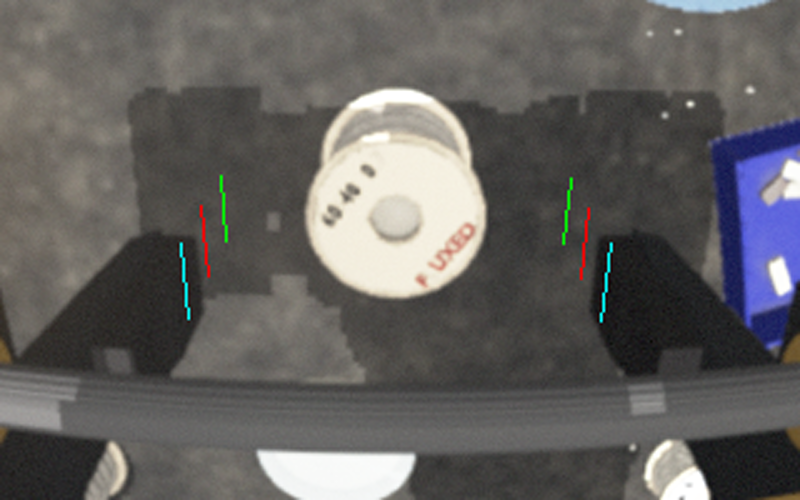

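The overlay settles it: the real fingertips (crop (195,235) and (605,235)) sit about 17–20 mm behind the TCP instead of 14 mm ahead. So the fingers closed just above the reel. I'll go about 30 mm lower.

Emit:
jog_arm([
  [[1, 0, 0, 0.055, 0], [1, 0, 0, 0.055, 0], [1, 0, 0, 0.055, 0], [1, 0, 0, 0.02, 0], [1, 0, 0, 0.015, 0], [1, 0, 0, 0.015, 0], [1, 0, 0, 0, 0], [1, 0, 0, 0, 0]],
])

```text
t: 9.87
tcp_pos: [0.5732, 0.0495, -0.0079]
eef_rot: [1.0, 0.001, 0.0, -0.0]
ft_force: [0.4, 0.1, -0.1]
finger_gap: 0.999
gripper_force: 0.0
```

Emit:
jog_arm([
  [[-1, 0, 0, 0, 0], [-1, 0, 0, 0, 0], [-1, 0, 0, 0, 0], [-1, 0, 0, 0, 0], [-1, 0, 0, 0, 0], [-1, 0, 0, 0, 0], [-1, 0, 0, 0, 0], [-1, 0, 0, 0, 0], [-1, 0, 0, 0, 0], [-1, 0, 0, 0, 0]],
])

```text
t: 10.7
tcp_pos: [0.5729, 0.0494, -0.0082]
eef_rot: [1.0, 0.001, 0.0, 0.0]
ft_force: [0.2, 0.0, 1.2]
finger_gap: 0.497
gripper_force: 30.0
```

Emit:
jog_arm([
  [[-1, 0, 0, -0.04, 0], [-1, 0, 0, -0.09, 0], [-1, 0, 0, -0.09, 0], [-1, 0, 0, -0.05, 0], [-1, 0, 0, 0, 0], [-1, -0.05, 0.102, 0, 0], [-1, -0.05, 0.102, 0, 0], [-1, -0.05, 0.102, 0, 0], [-1, -0.05, 0.102, 0, 0], [-1, -0.05, 0.102, 0, 0], [-1, -0.05, 0.102, 0, 0], [-1, -0.05, 0.102, 0, 0], [-1, -0.05, 0.102, 0, 0], [-1, 0, 0, 0, 0], [-1, 0, 0, 0, 0], [-1, 0, 0, 0, 0]],
])

```text
t: 12.03
tcp_pos: [0.4533, -0.195, 0.0723]
eef_rot: [1.0, 0.001, -0.0, -0.0]
ft_force: [-0.1, 0.2, -2.5]
finger_gap: 0.498
gripper_force: 30.0
```

Emit:
jog_arm([
  [[-1, 0.001, 0.004, 0.06, 0], [-1, 0, 0, 0.06, 0], [-1, 0, 0, 0.06, 0], [-1, 0, 0, 0.03, 0], [-1, 0, 0, 0.015, 0], [-1, 0, 0, 0.015, 0], [-1, 0, 0, 0, 0], [-1, 0, 0, 0, 0]],
])

```text
t: 12.7
tcp_pos: [0.454, -0.1966, 0.0011]
eef_rot: [1.0, 0.001, 0.0, 0.0]
ft_force: [-0.2, 0.1, -2.5]
finger_gap: 0.5
gripper_force: 30.0
```

Emit:
jog_arm([
  [[-1, 0, 0, 0.007, 0], [-1, 0, 0, 0.002, 0], [-1, 0, 0, 0, 0], [-1, 0, 0, 0, 0]],
])

```text
t: 13.03
tcp_pos: [0.4537, -0.1969, -0.0017]
eef_rot: [1.0, 0.001, 0.0, 0.0]
ft_force: [0.4, -0.7, -1.7]
finger_gap: 0.499
gripper_force: 30.0
```

Emit:
jog_arm([
  [[1, 0, 0, 0, 0], [1, 0, 0, 0, 0], [1, 0, 0, 0, 0], [1, 0, 0, 0, 0], [1, 0, 0, 0, 0], [1, 0, 0, 0, 0], [1, 0, 0, 0, 0], [1, 0, 0, 0, 0], [1, 0, 0, -0.05, 0], [1, 0, 0, -0.1, 0], [1, 0, 0, -0.1, 0], [1, 0, 0, -0.1, 0], [1, 0, 0, -0.1, 0], [1, 0, 0, 0, 0], [1, 0, 0, 0, 0]],
])

```text
t: 14.28
tcp_pos: [0.4546, -0.1972, 0.1344]
eef_rot: [1.0, 0.001, 0.002, 0.001]
ft_force: [0.2, -0.2, -0.9]
finger_gap: 1.001
gripper_force: 0.0
```

Emit:
jog_arm([
  [[1, -0.002, -0.12, 0, 0], [1, -0.002, -0.12, 0, 0], [1, -0.002, -0.12, 0, 0], [1, -0.002, -0.12, 0, 0], [1, -0.002, -0.12, 0, 0], [1, -0.002, -0.12, 0, 0], [1, -0.002, -0.12, 0, 0], [1, -0.002, -0.12, 0, 0], [1, -0.002, -0.12, 0, 0], [1, -0.002, -0.12, 0, 0], [1, 0, -0.044, 0, 0], [1, 0, 0, 0, 0], [1, 0, 0, 0, 0], [1, 0, 0, 0, 0]],
])

```text
t: 15.45
tcp_pos: [0.4462, 0.1742, 0.1322]
eef_rot: [1.0, -0.0, -0.001, 0.001]
ft_force: [-0.1, 0.1, -0.4]
finger_gap: 1.0
gripper_force: 0.0
```

```bash
python3 - <<'E'
import h; from h import *
c=capture("wrist"); s=get_state(); print(s["tcp_pos"],s["eef_rot"].round(4),s["finger_gap"])
def pj(X):
    f=200/np.tan(np.radians(c["fovy"]/2)); p=c["R"]@np.array(X)+c["t"]; th=np.arctan2(np.hypot(*p[:2]),p[2]); return (p[:2]/np.hypot(*p[:2])*th*f+[c["cx"],c["cy"]]).astype(int)
for h.TH in(155,170,185): reel(c,pj((.45,.1775,.045)),.0225,.045)
print(pj((.464,.306,.01))); stand(c,pj((.464,.306,.01)),win=60)
k=capture("top"); m=(k["img"].min(2)>150); print(proj(k,(.453,-.196,.051)),blobs(m[200:262,355:415]))
cv2.imwrite("pics/c6.png",np.vstack([c["img"],cv2.resize(k["img"][190:265,330:450],(320,200)).repeat(2,1)[:, :640]]))
E
```

```text
[0.44647732 0.1738996  0.13239078] [ 1.0e+00 -5.0e-04 -8.0e-04  1.2e-03] 1.0003897710406289
[313 197] k 14 top [0.4479 0.1774] bot [0.4475 0.1774] width 0.0446 2536
[313 197] k 13 top [0.4479 0.177 ] bot [0.4475 0.177 ] width 0.0438 2507
[313 197] k 13 top [0.4479 0.177 ] bot [0.4474 0.177 ] width 0.0437 2475
[186 174]
stand [186 174] [0.465  0.3065] 0.041 [0.465  0.3066] [0.07883146 0.08048305]
[388.74028713 229.85028176] [(array([31. , 31.8]), array([ 24,  23, 448], dtype=int32))]
```

View pics/c6.png

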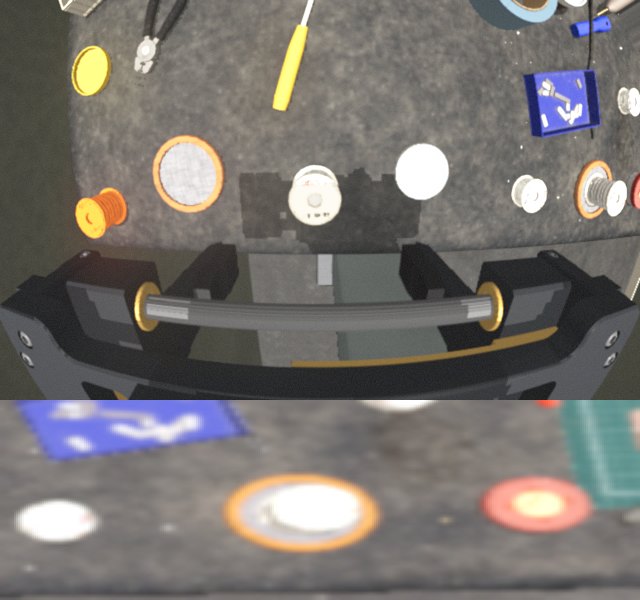

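The tall reel stands upright in the right-hand stand. Tall reel B is at (0.448, 0.177) and the left stand at (0.465, 0.3065).

Emit:
jog_arm([
  [[1, 0.004, -0.01, 0, 0], [1, 0, 0, 0.1, 0], [1, 0, 0, 0.1, 0], [1, 0, 0, 0.1, 0], [1, 0, 0, 0.08, 0], [1, 0, 0, 0.05, 0], [1, 0, 0, 0.02, 0], [1, 0, 0, 0.014, 0], [1, 0, 0, 0, 0], [1, 0, 0, 0, 0]],
])

```text
t: 16.38
tcp_pos: [0.4487, 0.1793, -0.0055]
eef_rot: [1.0, 0.001, 0.001, -0.0]
ft_force: [0.2, 0.4, 0.4]
finger_gap: 0.998
gripper_force: 0.0
```

Emit:
jog_arm([
  [[-1, 0, 0, 0, 0], [-1, 0, 0, 0, 0], [-1, 0, 0, 0, 0], [-1, 0, 0, 0, 0], [-1, 0, 0, 0, 0], [-1, 0, 0, 0, 0], [-1, 0, 0, 0, 0], [-1, 0, 0, 0, 0], [-1, 0, 0, 0, 0], [-1, 0, 0, 0, 0]],
])

```text
t: 17.22
tcp_pos: [0.4479, 0.1789, -0.0061]
eef_rot: [1.0, 0.001, -0.0, 0.0]
ft_force: [0.9, -1.8, 2.8]
finger_gap: 0.5
gripper_force: 30.0
```

Emit:
jog_arm([
  [[-1, 0, 0, -0.04, 0], [-1, 0, 0, -0.09, 0], [-1, 0, 0, -0.09, 0], [-1, 0, 0, -0.05, 0], [-1, 0, 0, 0, 0], [-1, 0.014, -0.085, 0, 0], [-1, 0.014, -0.085, 0, 0], [-1, 0.014, -0.085, 0, 0], [-1, 0.014, -0.085, 0, 0], [-1, 0, -0.085, 0, 0], [-1, 0, 0, 0, 0], [-1, 0, 0, 0, 0], [-1, 0, 0, 0, 0]],
])

```text
t: 18.3
tcp_pos: [0.4637, 0.3058, 0.0738]
eef_rot: [1.0, 0.001, -0.001, 0.001]
ft_force: [0.6, -0.8, -3.9]
finger_gap: 0.5
gripper_force: 30.0
```

Down to about TCP z = 0.002.

Emit:
jog_arm([
  [[-1, 0.003, -0.002, 0.06, 0], [-1, 0, 0, 0.06, 0], [-1, 0, 0, 0.06, 0], [-1, 0, 0, 0.03, 0], [-1, 0, 0, 0.015, 0], [-1, 0, 0, 0.012, 0], [-1, 0, 0, 0, 0], [-1, 0, 0, 0, 0], [-1, 0, 0, 0, 0]],
])

```text
t: 19.05
tcp_pos: [0.4661, 0.3078, 0.0045]
eef_rot: [1.0, 0.001, 0.001, -0.0]
ft_force: [-0.1, 0.2, -3.7]
finger_gap: 0.495
gripper_force: 30.0
```

Emit:
jog_arm([
  [[-1, -0.003, 0.004, 0.007, 0], [-1, 0, 0, 0.004, 0], [-1, 0, 0, 0.003, 0], [-1, 0, 0, 0, 0], [-1, 0, 0, 0, 0]],
])

```text
t: 19.47
tcp_pos: [0.4646, 0.3062, -0.0001]
eef_rot: [1.0, 0.001, 0.0, 0.0]
ft_force: [-1.3, -1.5, 2.3]
finger_gap: 0.497
gripper_force: 30.0
```

Emit:
jog_arm([
  [[1, 0, 0, 0, 0], [1, 0, 0, 0, 0], [1, 0, 0, 0, 0], [1, 0, 0, 0, 0], [1, 0, 0, 0, 0], [1, 0, 0, 0, 0], [1, 0, 0, 0, 0], [1, 0, 0, 0, 0], [1, 0, 0, -0.05, 0], [1, 0, 0, -0.1, 0], [1, 0, 0, -0.1, 0], [1, 0, 0, -0.1, 0], [1, 0, 0, -0.1, 0], [1, 0, 0, 0, 0], [1, 0, 0, 0, 0]],
])

```text
t: 20.72
tcp_pos: [0.4656, 0.307, 0.1361]
eef_rot: [1.0, 0.001, 0.002, -0.001]
ft_force: [-0.0, 0.1, -0.0]
finger_gap: 0.998
gripper_force: 0.0
```

Emit:
jog_arm([
  [[1, -0.006, 0.12, 0, 0], [1, -0.006, 0.12, 0, 0], [1, -0.006, 0.12, 0, 0], [1, -0.006, 0.12, 0, 0], [1, -0.006, 0.12, 0, 0], [1, -0.006, 0.12, 0, 0], [1, -0.006, 0.12, 0, 0], [1, -0.006, 0.12, 0, 0], [1, -0.006, 0.12, 0, 0], [1, -0.006, 0.12, 0, 0], [1, 0, 0.042, 0, 0], [1, 0, 0, 0, 0], [1, 0, 0, 0, 0], [1, 0, 0, 0, 0]],
])

```text
t: 21.88
tcp_pos: [0.4471, -0.0646, 0.1339]
eef_rot: [1.0, 0.002, -0.001, -0.001]
ft_force: [0.4, 1.1, -0.8]
finger_gap: 1.001
gripper_force: 0.0
```

```bash
cat >> h.py <<'E'
def pj(c,X):
    f=200/np.tan(np.radians(c["fovy"]/2)); p=c["R"]@np.array(X)+c["t"]; th=np.arctan2(np.hypot(*p[:2]),p[2]); return (p[:2]/np.hypot(*p[:2])*th*f+[c["cx"],c["cy"]]).astype(int)
E
python3 - <<'E'
import h; from h import *
c=capture("wrist"); s=get_state(); print(s["tcp_pos"],s["eef_rot"].round(4))
for h.TH in(155,170,185):
  reel(c,pj(c,(.451,-.0665,.022)),.019,.022)
  reel(c,pj(c,(.4535,-.1965,.051)),.0225,.045,.006)
k=capture("top"); m=(k["img"].min(2)>150); print(proj(k,(.4646,.306,.051)),blobs(m[200:262,180:240]))
cv2.imwrite("pics/c7.png",np.vstack([c["img"],cv2.resize(k["img"][190:265,150:390],(640,200))]))
E
```

```text
[ 0.44722647 -0.0642876   0.13400572] [ 1.0e+00  2.5e-03 -5.0e-04 -6.0e-04]
[320 189] k 18 top [ 0.4472 -0.0661] bot [ 0.4465 -0.0661] width 0.0374 1458
[464 196] k 15 top [ 0.4527 -0.1975] bot [ 0.457  -0.1892] width 0.0551 3413
[320 189] k 19 top [ 0.4472 -0.0661] bot [ 0.4465 -0.0661] width 0.0373 1445
[464 196] k 17 top [ 0.4526 -0.1974] bot [ 0.4569 -0.1892] width 0.0552 3397
[320 189] k 18 top [ 0.4472 -0.0665] bot [ 0.4465 -0.0665] width 0.0365 1416
[464 196] k 16 top [ 0.4527 -0.1973] bot [ 0.4569 -0.1892] width 0.0552 3165
[204.33279403 230.7249407 ] [(array([27.4, 32.6]), array([ 25,  24, 469], dtype=int32))]
```

View pics/c7.png

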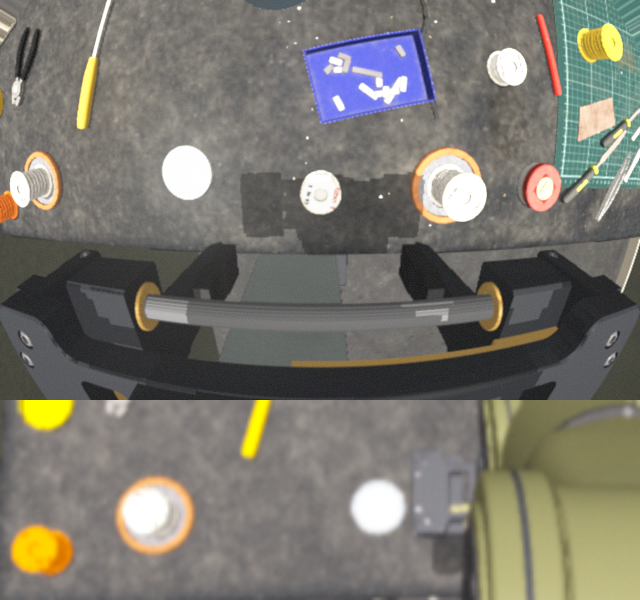

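Both tall reels are upright in their stands, at (37,180) and (463,196) in the wrist view. Small A is at (0.447, -0.066), and I go down for it.

Emit:
jog_arm([
  [[1, -0.001, 0.006, 0, 0], [1, 0, 0, 0.1, 0], [1, 0, 0, 0.1, 0], [1, 0, 0, 0.1, 0], [1, 0, 0, 0.09, 0], [1, 0, 0, 0.06, 0], [1, 0, 0, 0.025, 0], [1, 0, 0, 0.013, 0], [1, 0, 0, 0.007, 0], [1, 0, 0, 0, 0], [1, 0, 0, 0, 0]],
])

```text
t: 22.9
tcp_pos: [0.4519, -0.0683, -0.0081]
eef_rot: [1.0, 0.002, -0.005, -0.001]
ft_force: [-0.2, -0.2, -0.1]
finger_gap: 1.001
gripper_force: 0.0
```

Emit:
jog_arm([
  [[-1, 0, 0, 0, 0], [-1, 0, 0, 0, 0], [-1, 0, 0, 0, 0], [-1, 0, 0, 0, 0], [-1, 0, 0, 0, 0], [-1, 0, 0, 0, 0], [-1, 0, 0, 0, 0], [-1, 0, 0, 0, 0], [-1, 0, 0, 0, 0], [-1, 0, 0, 0, 0], [-1, 0, 0, 0, 0]],
])

```text
t: 23.82
tcp_pos: [0.4518, -0.0688, -0.008]
eef_rot: [1.0, 0.001, -0.005, -0.001]
ft_force: [-0.9, 1.9, 1.1]
finger_gap: 0.411
gripper_force: 30.0
```

Emit:
jog_arm([
  [[-1, 0, 0, -0.04, 0], [-1, 0, 0, -0.09, 0], [-1, 0, 0, -0.09, 0], [-1, 0, 0, -0.09, 0], [-1, 0, 0, -0.05, 0], [-1, 0, 0, 0, 0], [-1, 0.007, 0.085, 0, 0], [-1, 0.007, 0.085, 0, 0], [-1, 0.007, 0.085, 0, 0], [-1, 0, 0.085, 0, 0], [-1, 0, 0.085, 0, 0], [-1, 0, 0, 0, 0], [-1, 0, 0, 0, 0], [-1, 0, 0, 0, 0]],
])

```text
t: 24.98
tcp_pos: [0.4588, -0.1958, 0.0987]
eef_rot: [1.0, 0.001, -0.006, -0.001]
ft_force: [-0.1, 1.0, -2.8]
finger_gap: 0.412
gripper_force: 30.0
```

```bash
python3 - <<'E'
import h; from h import *
c=capture("wrist"); s=get_state(); print(s["tcp_pos"],s["eef_rot"].round(4),s["finger_gap"])
z=s["tcp_pos"][2]+.008
for h.TH in(155,185): reel(c,pj(c,(.455,-.197,z+.022)),.019,.022,z)
cv2.imwrite("pics/w8.png",cv2.resize(c["img"][120:320,160:480],(800,500)))
E
```

```text
[ 0.45907234 -0.19518977  0.09898967] [ 1.      0.0019 -0.0057 -0.0012] 0.41636847820820505
[320 275] k 15 top [ 0.4569 -0.196 ] bot [ 0.4853 -0.1959] width 0.0364 8197
[320 275] k 15 top [ 0.4575 -0.196 ] bot [ 0.4853 -0.1958] width 0.0362 7485
```

View pics/w8.png

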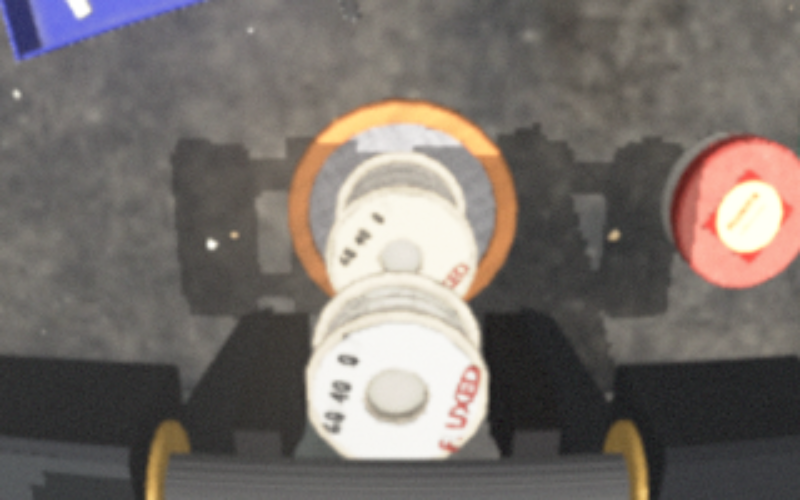

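The small reel is held level above the tall one. Its hub is at crop (398,395) and the tall reel's hub at (401,258), so I compare those two.

```bash
python3 - <<'E'
from h import *
c=capture("wrist"); s=get_state(); print(s["tcp_pos"])
print(fish(c,319.2,278,.129).round(4),fish(c,320.4,223.2,.051).round(4))
E
```

```text
[ 0.45924939 -0.19500637  0.0992221 ]
[ 0.4538 -0.1958  0.129 ] [ 0.4534 -0.1967  0.051 ]
```

Emit:
jog_arm([
  [[-1, -0.002, 0.005, 0.05, 0], [-1, 0, 0, 0.05, 0], [-1, 0, 0, 0.04, 0], [-1, 0, 0, 0.02, 0], [-1, 0, 0, 0.012, 0], [-1, 0, 0, 0, 0], [-1, 0, 0, 0, 0], [-1, 0, 0, 0, 0]],
])

```text
t: 25.75
tcp_pos: [0.4587, -0.1979, 0.0487]
eef_rot: [1.0, 0.001, -0.005, -0.001]
ft_force: [0.6, -0.1, -0.7]
finger_gap: 0.41
gripper_force: 30.0
```

Emit:
jog_arm([
  [[-1, 0, -0.003, 0.008, 0], [-1, 0, 0, 0.004, 0], [-1, 0, 0, 0.004, 0], [-1, 0, 0, 0, 0], [-1, 0, 0, 0, 0]],
])

```text
t: 26.17
tcp_pos: [0.4582, -0.1972, 0.0433]
eef_rot: [1.0, 0.001, -0.005, -0.001]
ft_force: [-0.3, 0.3, -1.6]
finger_gap: 0.417
gripper_force: 30.0
```

Emit:
jog_arm([
  [[-1, 0, 0, 0.002, 0], [-1, 0, 0, 0, 0], [1, 0, 0, 0, 0], [1, 0, 0, 0, 0], [1, 0, 0, 0, 0], [1, 0, 0, 0, 0], [1, 0, 0, 0, 0], [1, 0, 0, 0, 0], [1, 0, 0, 0, 0], [1, 0, 0, 0, 0], [1, 0, 0, 0, 0], [1, 0, 0, -0.04, 0], [1, 0, 0, -0.09, 0], [1, 0, 0, -0.1, 0], [1, 0, 0, -0.1, 0], [1, 0, 0, 0, 0], [1, 0, 0, 0, 0]],
])

```text
t: 27.58
tcp_pos: [0.4602, -0.1977, 0.143]
eef_rot: [1.0, 0.001, -0.004, -0.0]
ft_force: [-0.3, -0.2, -0.9]
finger_gap: 1.001
gripper_force: 0.0
```

Emit:
jog_arm([
  [[1, 0.083, 0.041, 0, 0], [1, 0.083, 0.041, 0, 0], [1, 0.083, 0.041, 0, 0], [1, 0.083, 0.041, 0, 0], [1, 0.083, 0.041, 0, 0], [1, 0, 0, 0, 0], [1, 0, 0, 0, 0], [1, 0, 0, 0, 0]],
])

```text
t: 28.25
tcp_pos: [0.5822, -0.2577, 0.1388]
eef_rot: [1.0, 0.001, -0.007, -0.001]
ft_force: [-1.4, 0.3, -0.5]
finger_gap: 1.001
gripper_force: 0.0
```

```bash
python3 - <<'E'
import h; from h import *
c=capture("wrist"); s=get_state(); print(s["tcp_pos"],s["eef_rot"].round(4))
for h.TH in(155,185): reel(c,pj(c,(.587,-.259,.022)),.019,.022)
k=capture("top")
cv2.imwrite("pics/c9.png",np.vstack([c["img"],cv2.resize(k["img"][190:265,310:450],(640,200))]))
E
```

```text
[ 0.58212319 -0.25768086  0.13916844] [ 1.      0.0015 -0.0068 -0.001 ]
[319 186] k 22 top [ 0.5833 -0.2592] bot [ 0.583  -0.2592] width 0.0378 1413
[319 186] k 8 top [ 0.5842 -0.2587] bot [ 0.583  -0.2587] width 0.0369 1369
```

View pics/c9.png

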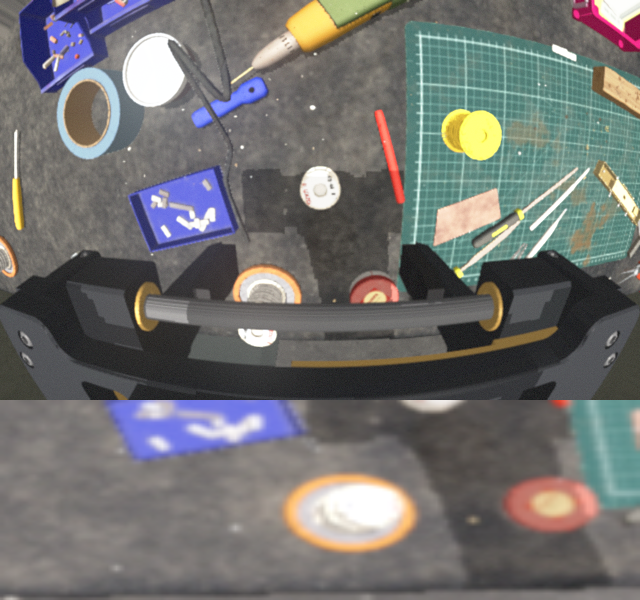

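Emit:
jog_arm([
  [[1, 0.01, 0.004, 0, 0], [1, 0, 0, 0.1, 0], [1, 0, 0, 0.1, 0], [1, 0, 0, 0.1, 0], [1, 0, 0, 0.1, 0], [1, 0, 0, 0.06, 0], [1, 0, 0, 0.02, 0], [1, 0, 0, 0.013, 0], [1, 0, 0, 0, 0], [1, 0, 0, 0, 0]],
])

```text
t: 29.18
tcp_pos: [0.5864, -0.2597, -0.0062]
eef_rot: [1.0, 0.001, -0.004, -0.0]
ft_force: [0.4, -0.1, 0.0]
finger_gap: 1.002
gripper_force: 0.0
```

Slight trim (x −3 mm, z −2 mm), then close.

Emit:
jog_arm([
  [[1, -0.01, -0.002, 0.007, 0], [1, 0, 0, 0, 0], [-1, 0, 0, 0, 0], [-1, 0, 0, 0, 0], [-1, 0, 0, 0, 0], [-1, 0, 0, 0, 0], [-1, 0, 0, 0, 0], [-1, 0, 0, 0, 0], [-1, 0, 0, 0, 0], [-1, 0, 0, 0, 0], [-1, 0, 0, 0, 0], [-1, 0, 0, 0, 0], [-1, 0, 0, 0, 0]],
])

```text
t: 30.27
tcp_pos: [0.5823, -0.2589, -0.0096]
eef_rot: [1.0, 0.001, -0.005, -0.001]
ft_force: [-0.2, 0.7, -1.2]
finger_gap: 0.413
gripper_force: 30.0
```

Emit:
jog_arm([
  [[-1, 0, 0, -0.04, 0], [-1, 0, 0, -0.1, 0], [-1, 0, 0, -0.1, 0], [-1, 0, 0, -0.1, 0], [-1, 0, 0, -0.1, 0], [-1, 0, 0, -0.03, 0], [-1, 0, 0, 0, 0], [-1, 0, 0, 0, 0]],
])

```text
t: 30.93
tcp_pos: [0.5833, -0.2593, 0.1312]
eef_rot: [1.0, 0.001, -0.005, -0.0]
ft_force: [-0.0, -0.1, -1.2]
finger_gap: 0.414
gripper_force: 30.0
```

Emit:
jog_arm([
  [[-1, -0.025, -0.08, 0, 0], [-1, -0.025, -0.115, 0, 0], [-1, -0.025, -0.115, 0, 0], [-1, -0.025, -0.115, 0, 0], [-1, -0.025, -0.115, 0, 0], [-1, -0.025, -0.115, 0, 0], [-1, -0.025, -0.115, 0, 0], [-1, -0.025, -0.115, 0, 0], [-1, -0.025, -0.115, 0, 0], [-1, -0.025, -0.115, 0, 0], [-1, -0.025, -0.115, 0, 0], [-1, -0.025, -0.115, 0, 0], [-1, -0.025, -0.115, 0, 0], [-1, -0.025, -0.115, 0, 0], [-1, -0.025, -0.115, 0, 0], [-1, -0.02, -0.115, 0, 0], [-1, 0, -0.06, 0, 0], [-1, 0, 0, 0, 0], [-1, 0, 0, 0, 0], [-1, 0, 0, 0, 0]],
])

```text
t: 32.6
tcp_pos: [0.4636, 0.2978, 0.1317]
eef_rot: [1.0, 0.0, -0.006, 0.001]
ft_force: [-0.6, -0.5, -1.2]
finger_gap: 0.414
gripper_force: 30.0
```

```bash
python3 - <<'E'
import h; from h import *
c=capture("wrist"); s=get_state(); print(s["tcp_pos"],s["eef_rot"].round(4),s["finger_gap"])
cv2.imwrite("pics/w10.png",cv2.resize(c["img"][120:320,160:480],(800,500)))
E
```

```text
[0.46395781 0.29748532 0.13203408] [ 1.0e+00 -1.0e-04 -6.1e-03  1.1e-03] 0.4111836796423589
```

View pics/w10.png

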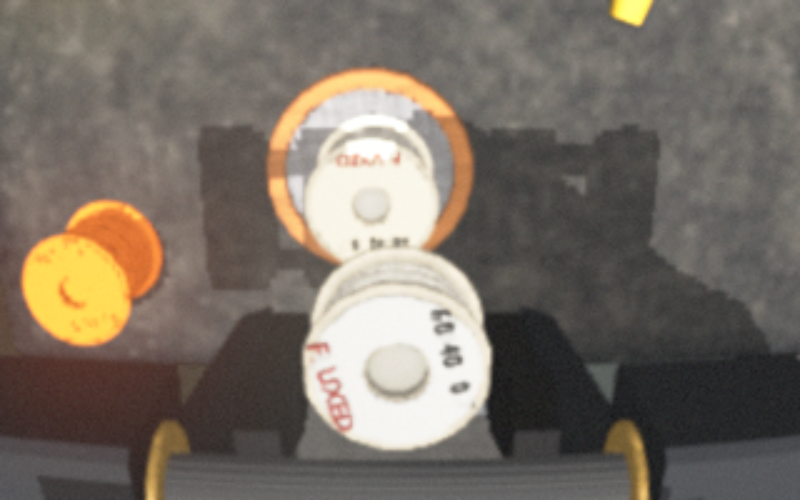

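The held reel's hub is at crop (398,369) and the tall reel's hub at (372,205).

```bash
python3 - <<'E'
from h import *
c=capture("wrist"); s=get_state(); print(s["tcp_pos"])
print(fish(c,160+398*.4,120+369*.4,.1636).round(4),fish(c,160+372*.4,120+205*.4,.051).round(4))
E
```

```text
[0.46420948 0.29758259 0.13233423]
[0.4657 0.297  0.1636] [0.4644 0.3051 0.051 ]
```

Emit:
jog_arm([
  [[-1, -0.001, -0.028, 0, 0], [-1, 0, 0, 0.06, 0], [-1, 0, 0, 0.08, 0], [-1, 0, 0, 0.08, 0], [-1, 0, 0, 0.04, 0], [-1, 0, 0, 0.015, 0], [-1, 0, 0, 0, 0], [-1, 0, 0, 0, 0], [-1, 0, 0, 0, 0]],
])

```text
t: 33.45
tcp_pos: [0.4638, 0.3092, 0.0518]
eef_rot: [1.0, 0.001, -0.004, -0.001]
ft_force: [0.0, 1.2, -1.5]
finger_gap: 0.416
gripper_force: 30.0
```

Emit:
jog_arm([
  [[-1, 0, 0.01, 0, 0], [-1, 0, 0, 0, 0], [-1, 0, 0, 0.015, 0], [-1, 0, 0, 0.01, 0], [-1, 0, 0, 0.006, 0], [-1, 0, 0, 0, 0], [-1, 0, 0, 0, 0]],
])

```text
t: 34.03
tcp_pos: [0.4628, 0.3058, 0.0413]
eef_rot: [1.0, 0.001, -0.005, -0.001]
ft_force: [-0.2, 0.1, -0.8]
finger_gap: 0.415
gripper_force: 30.0
```

Emit:
jog_arm([
  [[1, 0, 0, 0, 0], [1, 0, 0, 0, 0], [1, 0, 0, 0, 0], [1, 0, 0, 0, 0], [1, 0, 0, 0, 0], [1, 0, 0, 0, 0], [1, 0, 0, 0, 0], [1, 0, 0, 0, 0], [1, 0, 0, 0, 0], [1, 0, 0, -0.04, 0], [1, 0, 0, -0.09, 0], [1, 0, 0, -0.1, 0], [1, 0, 0, -0.1, 0], [1, 0, 0, -0.1, 0], [1, 0, 0, 0, 0], [1, 0, 0, 0, 0]],
])

```text
t: 35.37
tcp_pos: [0.4652, 0.3061, 0.172]
eef_rot: [1.0, 0.001, -0.004, -0.002]
ft_force: [0.3, -0.8, -0.6]
finger_gap: 0.998
gripper_force: 0.0
```

Emit:
jog_arm([
  [[1, 0.05, 0.115, 0, 0], [1, 0.05, 0.115, 0, 0], [1, 0.05, 0.115, 0, 0], [1, 0.05, 0.115, -0.05, 0], [1, 0, 0.115, -0.05, 0], [1, 0, 0.115, -0.05, 0], [1, 0, 0.115, -0.05, 0], [1, 0, 0, 0, 0], [1, 0, 0, 0, 0], [1, 0, 0, 0, 0]],
])

```text
t: 36.2
tcp_pos: [0.5245, 0.0646, 0.2284]
eef_rot: [1.0, 0.001, -0.006, -0.001]
ft_force: [0.3, 0.6, 0.1]
finger_gap: 1.0
gripper_force: 0.0
```

```bash
python3 - <<'E'
from h import *
c=capture("wrist"); s=get_state(); print(s["tcp_pos"])
def crop(p,w): x,y=p; return cv2.resize(c["img"][max(0,y-w):y+w,max(0,x-w):x+w],(400,400),interpolation=cv2.INTER_CUBIC)
a=pj(c,(.464,.306,.04)); b=pj(c,(.453,-.197,.04)); print(a,b)
cv2.imwrite("pics/c11.png",np.hstack([crop(a,45),crop(b,45)]))
E
```

```text
[0.5244523  0.06548592 0.22844052]
[142 220] [504 228]
```

View pics/c11.png

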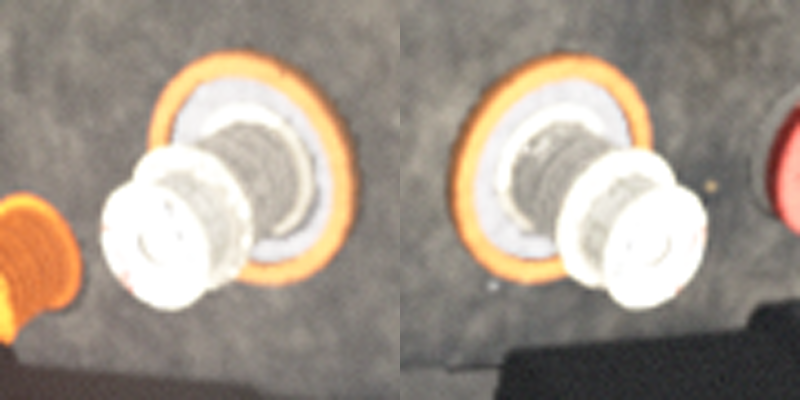

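Both stacks stand upright and centred: hubs are at crop (160,240) and (650,245). One numeric check, then hand in if it passes.

```bash
python3 - <<'E'
from h import *
c=capture("wrist")
A=fish(c,133,229,.073);B=fish(c,515.2,238,.073);print(A,B)
if np.hypot(*(A-[.4645,.3055,.073])[:2])<.009 and np.hypot(*(B-[.453,-.197,.073])[:2])<.009: print(sign_off())
E
```

```text
[0.46479672 0.30254091 0.073     ] [ 0.45369159 -0.19417644  0.073     ]
the job is handed in; nothing more can be done
None
```

The job is handed in: each stand holds a tall reel with a small reel on top, both stacks looked upright and measured within about 3 mm of centre in the last check, and the flux tin and round pack were never touched; no verdict came back.

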